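# Reset a pack tester to the battery pack in its fork

## Robot

A 7-joint arm with a two-finger parallel gripper is mounted at the origin on a cart in front of the work surface, level with it; the furniture and walls round the work are solid. World frame = base frame: x ahead of the robot, y to its left, z up, the work surface at z = 0. Lengths are in m, angles in rad, forces in N, time in s.
With the tool pointing down it reaches from about 0.425 to 0.925 m from the base axis. Payload 6.8 kg.
Tool frame: the origin (TCP) lies between the finger pads; the fingertips stand r.tcp_to_tips ahead of it and the grasp point (between the pads) is the TCP (r.tcp_to_tips is the distance from the TCP to the fingertips, in m); z points along the fingers, y is the line along which they close (so a half turn about z gives the same grasp; the last joint's range is limited). The gripper opens to 85 mm and grips with 20 to 120 N. Pads are 22 mm wide; open, the fingers measure 114 mm over their backs; the gripper's body (76 mm by 85 mm) begins 54 mm behind the grasp point. The pads swing forward as they close: fully open they stand 13 mm farther back than shut.
Start: joints at [1.062, 0.477, 0.022, 1.555, -0.011, 1.109, -0.083], TCP at [0.263, -0.622, 0.25] pointing down, gripper open.
Joint ranges: [-2.96, 2.96], [-0.34, 2.1], [-1.41, 1.46], [0.24, 2.44], [-1.37, 4.51], [0.17, 1.92], [-2.96, 2.96]. Speed limits (rad/s): [2.39, 2.39, 3.14, 3.14, 3.14, 3.14, 3.14].

## Interface

Orientations are given as a rotation vector (axis times angle).
In Python, from bench import r gives the robot as it stands.
- The arm moves only by the tool servo_tool, never from a script. Its argument "commands" is a list of rows, each a list of 2 entries, a list of its own where there are three numbers: the shift along the tool's x, y, z normalised to -1 to 1, where 1 is 250 mm, then the turn, a rotation vector about the tool's x, y, z normalised to -1 to 1, where 1 is 90 degrees. In form: [[[dx, dy, dz], [ax, ay, az]], ...]. A call has 1 to 20 rows; each row is the pose to reach, as a shift and turn from the pose commanded when the call began, along the tool's axes at that moment; what a row does not reach only later rows make up. A row lasts 1/10 s, in which the tool goes at most 50 mm and 8.59 degrees, less where a joint would pass 70% of its speed; a pose out of reach is approached as far as the arm can. A call with a number of a shift or a turn outside -1 to 1 is refused whole. A call with a gripper value outside its range is refused whole. "claw" is the closure, from 0 (fully open) to 1 (shut), set as the call begins (left out, the last holds). The fingers move at their own pace and stop on an object; "squeeze" is the grip in N (left out, the last holds). Time passes only in rows, so rows that repeat a pose let the fingers close. It gives the time, the measured TCP pose, the force, the opening and the grip force at its end, in the units of the state.
- r.get_obs(): the state, without advancing time (a new reading comes with each control period).
- r.grab_frame(name): name is "side" or "top"; returns (picture, depth): 400x640x3 uint8, red, green, blue; 400x640 float32, m along the optical axis (not along the pixel's ray), 0 where there is no reading.
- r.camera_model(name): a dict with "fx", "fy", "cx", "cy" (pixels), "k1" (the pictures are not rectified: a ray, as slopes to the right and down, at radius r is drawn at 1 + k1 r^2 times it, then the intrinsics apply), "extrinsics" (4x4, takes a point from camera to world coordinates). Camera axes: x right, y down, z forward; pixel columns grow to the right and rows downward; lengths in m; the calibration is good to about 2 mm. A picture is of the moment at which its call begins. camera_model takes no time and is no camera call.
- r.hand_in(): hands the job in; it is judged then, once.
Trained networks look in the newest picture that a camera, given by its name, has taken for a name from the list of things; names that differ only in an ending like _2 or _b are one class to them, and where a whole thing is asked for, a point or a joint stands for the part that bears it (a point fixed in the world has none). Each returns a list of dicts, best first, with "confidence" (0 to 1); they miss things now and then, are a little off and sometimes report something else, mostly with a low value. They report only what shows in the picture. A call takes as long as a camera call. They do not tell look-alikes from the thing itself.
- r.boxes_of(camera, target): "uv" ([column, row] in pixels, amid what is visible of it).
- r.mark_of(camera, target): "uv" ([column, row] in pixels: a listed point, or the origin of a listed thing).
The state is a dict: "clock": time; "joints": joint angles; "qvel": joint speeds; "tau": joint torques, N m; "tcp_pos": TCP position; "orientation": TCP orientation; "contact_force": force on the tool from outside, world axes, zero at the start; "moment": the same for the moment, N m; "grip_width": finger opening in m; "gripper_force": force on a finger pad.
Only numpy, scipy, OpenCV 4.12 (cv2) and the standard library are available. Lean on these libraries where they do the work, as an engineer would, in place of code of your own. Each camera call takes 0.05 s, during which the arm holds its last target. There are 200 camera calls.

## Task

Set the pack tester for the battery pack that lies between the prongs of its fork: first flip the load toggle down to off, then push the bar knob in to unlock it, turn it to the setting whose number of dots equals the number of cells in that pack and let it spring out and latch there, and last flip the load toggle up again to on. Never push the knob in while the load is on, never force it round while it is locked, and leave the packs, the tip cleaner and the flux bottle undisturbed.

Things in the scene. Friction and masses are not known exactly. Their poses are not given: they have to be found in the camera images.
- tester: Fixed grey sloped console, 139 deep (x), 160 wide, 96 mm high. Origin: centre line, on the bench; front faces -x, roughly to the robot; z up. Its dark panel slopes 35 degrees, rising to +x; seen from the front the knob is left (+y), the toggle right. Two black prongs (the fork, 20 mm high, 70 mm apart) reach 86 mm out from its front; a pack lies between them. Handle on top, to 124 mm.
- panel_mid (a point): Middle of the sloped panel's face (106 x 150 mm). x points up the slope, y to the panel's left seen from the front, z straight out of the panel (35 degrees from vertical). The knob's axis is at x = -4 mm, y = +25 mm of this frame; the toggle's pivot at x = -4, y = -52, z = +8 mm.
- selector_grip (a point): On the knob's axis, 22 mm over the panel (15 mm pushed in), amid its bar grip; turns with it. Black knob: round skirt 48 mm across, its top 12 mm over the panel; on it a bar 46 mm long, 13 mm thick, 20 mm high (top 31 mm over the panel). x along the bar to the pointer end (white line), y across the bar, z out of the panel along the axis.
- selector (a joint): Angle, rad: n dots at (n-1) x 0.6283 (36 degrees a step), 1 to 8 dots, growing clockwise seen from outside. Groups of small white dots (rows of two) stand round the knob, 30 to 45 mm from its axis; at one dot the pointer is 126 degrees counter-clockwise of straight up the panel. Hidden teeth lock it when out; let go near a setting it slips into it. Starts at 8 dots.
- selector_press (a joint): How far the selector is pushed in, m: 0 out (locked), 0.0068 fully home against its stop. It turns only when more than about 6 mm in, and must be held in while it turns. Its spring takes 5 N at first and 9 N fully in.
- load_switch (a joint): Load toggle, rad: 0.60 on (lever up the panel), 0 off (lever down the panel, towards the robot); it snaps over its middle at 0.30 and stays on either side.
- switch_tip (a point): Middle of the ball end (9 mm) of the steel toggle lever, moves with it. The lever is 7 mm thick; its pivot is 8 mm over the panel and the ball 21 mm from the pivot, leaning 17 degrees up (on) or down (off) the panel; about 2 to 4 N at the ball flips it.
- dock (a point): Middle of the fork on the bench, where the pack under test lies; axes as the tester's.
- pack_2: Pack of two white cylindrical cells taped side by side, loose, lying flat: each cell 18 mm thick and 65 mm long, pack 37 x 65 x 18 mm. Origin: centre of its underside; y along the cells. One of the three packs, not always the same, lies between the prongs of the fork; the other two lie on the bench behind the tester.
- pack_3: Pack of three white cylindrical cells taped side by side, loose, lying flat: each cell 18 mm thick and 65 mm long, pack 56 x 65 x 18 mm. Origin: centre of its underside; y along the cells. One of the three packs, not always the same, lies between the prongs of the fork; the other two lie on the bench behind the tester.
- pack_4: Pack of four white cylindrical cells taped side by side, loose, lying flat: each cell 18 mm thick and 65 mm long, pack 74 x 65 x 18 mm. Origin: centre of its underside; y along the cells. One of the three packs, not always the same, lies between the prongs of the fork; the other two lie on the bench behind the tester.
- tip_cleaner: Round black tip cleaner pot, 60 mm across and 48 mm high, loose, standing near the tester. Origin: centre of its underside. Bystander.
- flux_bottle: Small flux bottle with a spout, 40 mm across, 112 mm high, loose, standing beyond the solder station. Origin: centre of its underside. Bystander.
Mind the look-alikes: they are no part of the job. What is shaped like the pack_4 but green is not meant. What is shaped like the pack_3 but green is not meant.

How it is judged:
By the outcome, as a careful person would: the job done as asked, in the order asked, and still so for the second after the job is handed in, with the robot touching nothing.
It also fails if it takes over 61 s, if anything falls off the work surface, if the arm or the gripper's body presses on something with over 40 N, if the wrist force passes 120 N, or if a joint passes its speed limit or range.

## Working session

There is one attempt and no reset: what is moved stays moved. The work goes in short steps, Python scripts to look and compute and a tool call to move; the robot and the scene stay as the last step left them, time stands still between calls to the robot, and variables do not carry over. Pictures are saved under pics/ and viewed, at most 10 in all, crops included, and the job is handed in when it is done.

Besides the shell and the picture viewer there is one more tool, called after "Request:" as a command line: name --argument value ..., lists and objects as JSON in quotes. servo_tool: Moves the arm, as the interface text tells. Scaled input: -1 to 1 covers 250 mm each way for a shift and 90 degrees each way for a turn. Its arguments: {"type":"object","properties":{"commands":{"type":"array"},"claw":{"type":"number"},"squeeze":{"type":"number"}},"required":["commands"]}

```bash
ls; mkdir -p pics; cat > h.py <<'E'
import numpy as np, cv2
from bench import r
def snap(n,f):
    im,d=r.grab_frame(n); cv2.imwrite(f,im[:,:,::-1]); np.save('pics/%s_d.npy'%n,d); return im,d
def ray(n,uv):
    m=r.camera_model(n); p=np.array([(uv[0]-m['cx'])/m['fx'],(uv[1]-m['cy'])/m['fy']]); q=p.copy()
    for _ in range(20): q=p/(1+m['k1']*(q@q))
    return np.array([q[0],q[1],1.]),np.array(m['extrinsics'])
def at(n,uv,d):
    v,E=ray(n,uv); z=np.median(d[int(uv[1])-1:int(uv[1])+2,int(uv[0])-1:int(uv[0])+2]); return E[:3,:3]@(v*z)+E[:3,3]
def proj(n,P):
    m=r.camera_model(n);E=np.array(m['extrinsics']);c=E[:3,:3].T@(np.asarray(P)-E[:3,3]);q=c[:2]/c[2];q=q*(1+m['k1']*(q@q));return np.array([q[0]*m['fx']+m['cx'],q[1]*m['fy']+m['cy']])
def tri(u1,u2,a='side',b='top'):
    v,E=ray(a,u1);w,F=ray(b,u2);v=E[:3,:3]@v;w=F[:3,:3]@w
    s=np.linalg.lstsq(np.c_[v,-w],F[:3,3]-E[:3,3],rcond=None)[0]
    A=E[:3,3]+s[0]*v;B=F[:3,3]+s[1]*w;return (A+B)/2,np.linalg.norm(A-B)
E
python3 - <<'E'
from h import *
np.set_printoptions(precision=4,suppress=True)
D={}
for n in('side','top'):
    D[n]=snap(n,'pics/%s0.png'%n)[1]
    print(n,r.camera_model(n)['extrinsics'])
M={}
for t in ['tester','panel_mid','selector_grip','switch_tip','dock','pack_2','tip_cleaner','flux_bottle']:
    for n in('side','top'):
        L=r.mark_of(n,t)
        for o in L[:3]:
            print(t,n,np.round(o['uv'],1),round(o['confidence'],2),at(n,o['uv'],D[n]))
        if L:M[n,t]=L[0]['uv']
    if (('side',t) in M) and (('top',t) in M): print('  TRI',tri(M['side',t],M['top',t]))
print(r.get_obs(), r.tcp_to_tips)
E
```

```text
pics
side [[-0.8843 -0.2193  0.4121  0.1861]
 [-0.4668  0.4261 -0.7749  0.428 ]
 [-0.0057 -0.8777 -0.4792  0.5525]
 [ 0.      0.      0.      1.    ]]
top [[-0.0086 -0.9923  0.1233  0.5106]
 [-0.9999  0.0067 -0.0159 -0.343 ]
 [ 0.015  -0.1234 -0.9922  0.922 ]
 [ 0.      0.      0.      1.    ]]
tester side [338.5 226.1] 0.68 [ 0.5122 -0.2969  0.0415]
tester top [317.4 234.6] 0.72 [ 0.5321 -0.358   0.0711]
  TRI (array([ 0.5366, -0.3581, -0.0009]), np.float64(0.005777498424830563))
panel_mid side [343.7 207.8] 0.88 [ 0.5108 -0.323   0.082 ]
panel_mid top [317.2 239.5] 0.71 [ 0.5215 -0.3575  0.0681]
  TRI (array([ 0.5234, -0.3568,  0.0613]), np.float64(0.003883466246879039))
selector_grip side [341.9 205.1] 0.66 [ 0.5162 -0.3233  0.0883]
selector_grip side [362.1 193.5] 0.59 [ 0.5544 -0.5679 -0.0021]
selector_grip side [365.3 282. ] 0.31 [ 0.3844 -0.159   0.0167]
selector_grip top [307.2 243.5] 0.59 [ 0.5129 -0.3356  0.085 ]
  TRI (array([ 0.5165, -0.334 ,  0.0827]), np.float64(0.007944374388444793))
switch_tip side [360.4 191.9] 0.61 [ 0.5651 -0.5804 -0.0047]
switch_tip side [339.  22
[... 868 characters left out ...]
.5] 0.45 [ 0.5185 -0.3035  0.0467]
flux_bottle top [217.7 159.7] 0.76 [ 0.7027 -0.1336  0.0645]
  TRI (array([ 0.7182, -0.1171, -0.0014]), np.float64(0.0016448736584377612))
{'clock': 0.9, 'joints': array([ 1.0619,  0.477 ,  0.0224,  1.5554, -0.0115,  1.1093, -0.0831]), 'qvel': array([ 0.0005, -0.0005,  0.0006, -0.    ,  0.0004, -0.0006, -0.0005]), 'tau': array([ -0.    , -59.6312,   1.6055, -28.1545,   0.0124,   0.0015,
         0.    ]), 'tcp_pos': array([ 0.2634, -0.6215,  0.2503]), 'orientation': array([3.0787, 0.6253, 0.    ]), 'contact_force': array([-0.285 ,  0.052 ,  0.2265]), 'moment': array([ 0.0329,  0.0003, -0.0239]), 'gripper_force': 0.0, 'grip_width': 0.08576672023563293} 0.019
```

```bash
python3 - <<'E'
import cv2
t=cv2.imread('pics/top0.png');s=cv2.imread('pics/side0.png')
cv2.imwrite('pics/topc.png',cv2.resize(t[150:300,220:420],(800,600),interpolation=cv2.INTER_CUBIC))
cv2.imwrite('pics/sidec.png',cv2.resize(s[150:300,270:470],(800,600),interpolation=cv2.INTER_CUBIC))
E
```

```text
(no output)
```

View pics/topc.png

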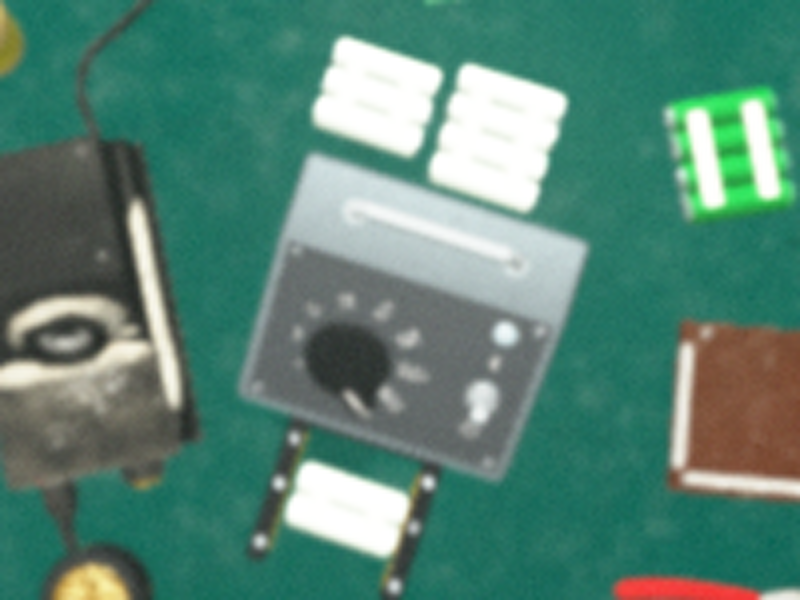

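View pics/sidec.png

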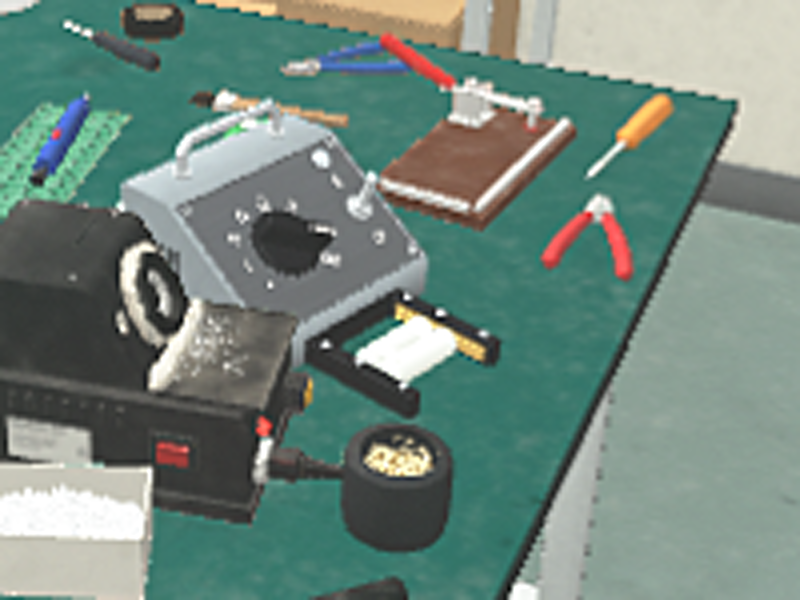

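View pics/side0.png

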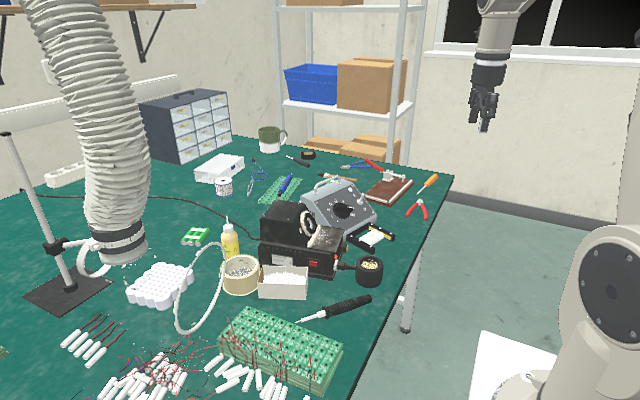

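The top view shows two cells in the fork (crop 345,508), with the 3-pack and the 4-pack behind the tester. The knob pointer is at 8 dots, lower right, and the toggle is at crop (482,400). The target is therefore 2 dots. Next I'll fit the panel pose.

```bash
cat > fit.py <<'E'
from h import *
np.set_printoptions(precision=4,suppress=True)
from scipy.optimize import least_squares
pts={}
for n in('top','side'):
    d=np.load('pics/%s_d.npy'%n); P=[]
    c=(295,360,200,285) if n=='top' else (295,385,180,240)
    for v in range(c[2],c[3]):
        for u in range(*c[:2]):
            if d[v,u]>0:
                V,E=ray(n,(u,v)); P.append(E[:3,:3]@(V*d[v,u])+E[:3,3])
    P=np.array(P); P=P[(P[:,2]>.02)&(P[:,2]<.11)]
    rng=np.random.default_rng(0);best=0
    for _ in range(3000):
        a=P[rng.choice(len(P),3,False)];m=np.cross(a[1]-a[0],a[2]-a[0]);l=np.linalg.norm(m)
        if l<1e-7: continue
        m/=l; m*=np.sign(m[2])
        if not .75<m[2]<.88: continue
        k=abs((P-a[0])@m)<.003
        if k.sum()>best:best=k.sum();K=k
    Q=P[K];c0=Q.mean(0);m=np.linalg.svd(Q-c0)[2][2];m*=np.sign(m[2])
    pts[n]=(c0,m)
    print(n,len(P),best,'c',c0,'n',m,'tilt',np.degrees(np.arccos(m[2])),'yaw',np.degrees(np.arctan2(-m[1],-m[0])))
    a=(Q-c0); h=np.array([-m[0],-m[1],0]);h/=np.linalg.norm(h);y=np.array([-h[1],h[0],0]);x=np.cross(y,m)
    for ax in(x,y): print('  extent',np.percentile(a@ax,[0,1,99,100]),'mid',c0)
E
python3 fit.py
python3 - <<'E'
import cv2
t=cv2.imread('pics/top0.png');s=cv2.imread('pics/side0.png')
import numpy as np
a=cv2.resize(t[200:275,275:370],(760,600),interpolation=cv2.INTER_CUBIC);cv2.imwrite('pics/t8.png',a)
a=cv2.resize(s[175:250,295:390],(760,600),interpolation=cv2.INTER_CUBIC);cv2.imwrite('pics/s8.png',a)
E
```

```text
Traceback (most recent call last):
  File "fit.py", line 11, in <module>
    V,E=ray(n,(u,v)); P.append(E[:3,:3]@(V*d[v,u])+E[:3,3])
        ~~~^^^^^^^^^
  File "h.py", line 6, in ray
    m=r.camera_model(n); p=np.array([(uv[0]-m['cx'])/m['fx'],(uv[1]-m['cy'])/m['fy']]); q=p.copy()
ValueError: time passes only in moves, steps and waits
```

View pics/t8.png

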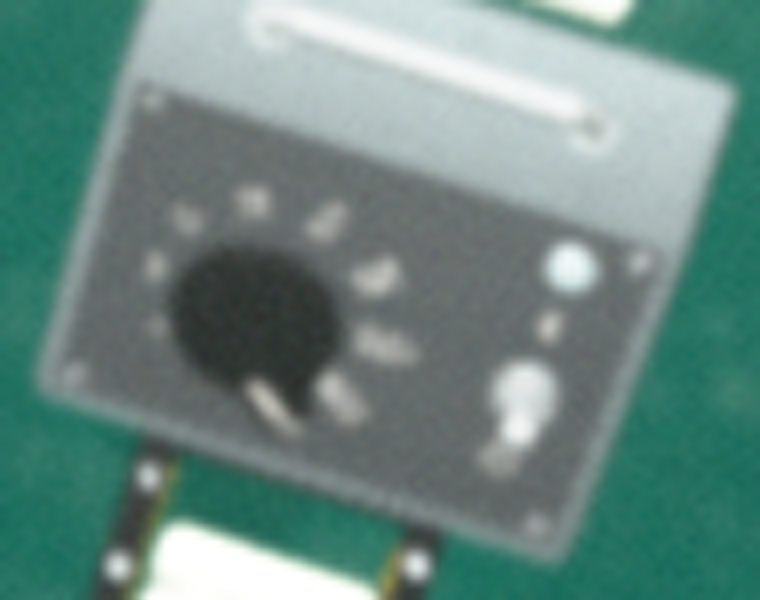

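View pics/s8.png

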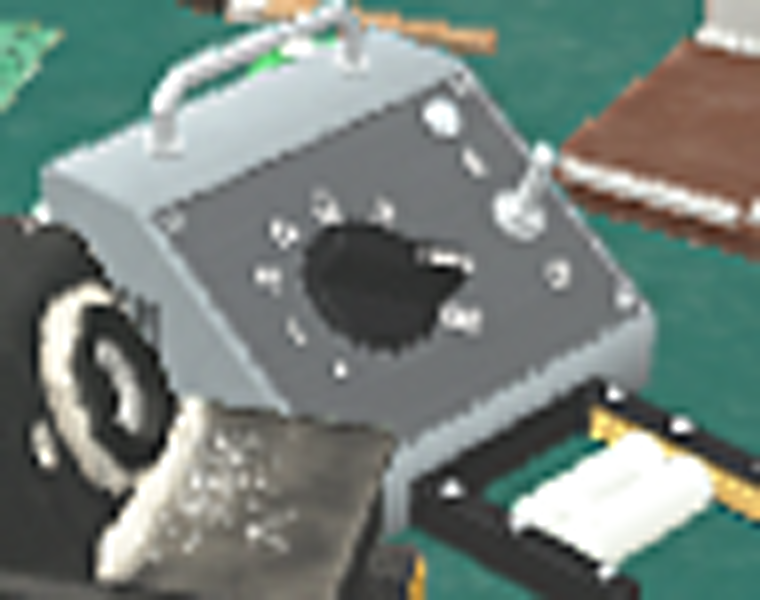

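```bash
python3 - <<'E'
from h import *
import json
json.dump({n:{k:np.array(v).tolist() for k,v in r.camera_model(n).items() if k in('fx','fy','cx','cy','k1','extrinsics')} for n in('top','side')},open('cam.json','w'))
E
sed -i "s/r.camera_model(n)/CM[n]/; 2a import json,os\nCM=json.load(open('cam.json')) if os.path.exists('cam.json') else {}" h.py
sed -i "s/d\[v,u\]>0/d[v,u]>0 and 1/" fit.py
cat >> fit.py <<'E'
from scipy.spatial.transform import Rotation as R
f=lambda a,o:(np.array(a,float)+.5)/8-.5+o
T=f([(153,98),(640,262),(537,525),(75,375)],(275,200)); S=f([(172,220),(462,82),(625,297)],(295,175))
sg=np.array([(1,1),(1,-1),(-1,-1),(-1,1)])
def frame(p): return R.from_euler('ZY',[p[3],-np.radians(35)]).as_matrix()
def res(p,full=0):
    F=frame(p); W=[p[:3]+F@np.array([s[0]*p[4],s[1]*p[5],.001]) for s in sg]
    e=[proj('top',w)-t for w,t in zip(W,T)]+[proj('side',w)-t for w,t in zip(W,S)]
    e=np.ravel(e)
    return e if full else np.r_[e,(p[2]-.0655)/.001,(np.array(p[4:6])-[.047,.069])/.003]
o=least_squares(res,[.53,-.36,.0655,-.3,.047,.069]);p=o.x
print('pose',p,np.degrees(p[3]),'res px',res(p,1))
F=frame(p);np.save('panel.npy',np.r_[p[:4]])
print('axes',F)
for n,l in(('knob top',(-.004,.025,.031)),('pivot',(-.004,-.052,.008)),('ball',(.002,-.052,.028)),('grip',(-.004,.025,.022))):
    w=p[:3]+F@np.array(l);print(n,w,'top8',(proj('top',w)-[275,200]+.5)*8-.5,'side8',(proj('side',w)-[295,175]+.5)*8-.5)
E
python3 fit.py
```

```text
top 3766 2368 c [ 0.5247 -0.3769  0.0701] n [-0.5351  0.1815  0.825 ] tilt 34.40723613574261 yaw -18.73143008618652
  extent [-0.0931 -0.0677  0.0527  0.0667] mid [ 0.5247 -0.3769  0.0701]
  extent [-0.0651 -0.0635  0.0789  0.0859] mid [ 0.5247 -0.3769  0.0701]
side 3234 1595 c [ 0.5261 -0.3572  0.0634] n [-0.5371  0.1824  0.8235] tilt 34.560141741242205 yaw -18.75960536601585
  extent [-0.0792 -0.0615  0.0582  0.082 ] mid [ 0.5261 -0.3572  0.0634]
  extent [-0.0824 -0.0797  0.0766  0.0795] mid [ 0.5261 -0.3572  0.0634]
pose [ 0.5223 -0.3595  0.0648 -0.3255  0.0468  0.0689] -18.65015431557619 res px [-0.3287  0.3302 -0.1831 -0.1222 -0.202   0.0847 -0.2902 -0.2773  0.3859
 -1.0911  0.0941 -0.4811  0.0472 -0.6904]
axes [[ 0.7761  0.3198 -0.5435]
 [-0.262   0.9475  0.1834]
 [ 0.5736  0.      0.8192]]
knob top [ 0.5103 -0.3291  0.0879] top8 [236.7774 361.3071] side8 [403.0814 241.7171]
pivot [ 0.4982 -0.4063  0.069 ] top8 [520.0189 403.26  ] side8 [527.5238 198.5153]
ball [ 0.492  -0.4042  0.0888] top8 [518.0355 427.7623] side8 [545.4341 153.2242]
grip [ 0.5152 -0.3307  0.0805] top8 [243.245  343.0535] side8 [390.522  256.0804]
```

```bash
cat > go.py <<'E'
import sys
from h import *
from scipy.spatial.transform import Rotation as R
np.set_printoptions(precision=4,suppress=True)
p=np.load('panel.npy'); F=R.from_euler('ZY',[p[3],-np.radians(35)])
def pose():
    o=r.get_obs(); return o,np.array(o['tcp_pos']),R.from_rotvec(o['orientation'])
def show():
    o,x,Q=pose(); y=(F.inv()*Q).as_matrix()[:,1]
    print('t',o['clock'],'panel mm',1e3*F.inv().apply(x-p[:3]),'alpha',np.degrees(np.arctan2(y[1],y[0])),'q',o['joints'],'F panel',F.inv().apply(o['contact_force']),'w',o['grip_width'],o['gripper_force'])
def to(x,y,z,a):
    o,X,Q=pose(); W=p[:3]+F.apply(np.array([x,y,z])*1e-3); T=F*R.from_euler('z',a-90,degrees=True)*R.from_euler('x',180,degrees=True)
    # tool y after Rx(180) is -y of frame -> angle (a-90)-90 ; use a+90
    T=F*R.from_euler('z',a+90,degrees=True)*R.from_euler('x',180,degrees=True)
    print('shift',Q.inv().apply(W-X)/.25,'turn',(Q.inv()*T).as_rotvec()/(np.pi/2),'world',W)
if __name__=='__main__':
    show()
    for s in sys.argv[1:]: to(*map(float,s.split(',')))
E
python3 go.py 28,-52,110,-90
```

```text
t 0.9 panel mm [ -25.8651 -331.0315  244.6462] alpha -53.95786485687823 q [ 1.0619  0.477   0.0224  1.5554 -0.0115  1.1093 -0.0831] F panel [-0.1049 -0.0419  0.3499] w 0.08576672023563293 0.0
shift [ 1.1041 -0.5121  0.3176] turn [-0.1411  0.3714  0.4477] world [ 0.4676 -0.3959  0.1709]
```

Request:
servo_tool --commands '[[[0.2, -0.1, 0.0], [-0.02, 0.06, 0.07]], [[0.4, -0.2, 0.0], [-0.05, 0.12, 0.15]], [[0.6, -0.3, 0.1], [-0.08, 0.2, 0.24]], [[0.8, -0.4, 0.2], [-0.11, 0.28, 0.34]], [[0.95, -0.5, 0.25], [-0.14, 0.37, 0.45]], [[0.95, -0.5, 0.25], [-0.14, 0.37, 0.45]], [[0.95, -0.5, 0.25], [-0.14, 0.37, 0.45]]]' --claw 1 --squeeze 60

```text
clock: 1.6
tcp_pos: [0.4335, -0.4071, 0.1852]
orientation: [2.877, -0.475, 0.9]
contact_force: [0.5, -0.6, 0.4]
grip_width: -0.0002
gripper_force: 0.0
```

```bash
python3 go.py 30,-52,60,-90 30,-52,36,-90
```

```text
t 1.6 panel mm [ 12.6389 -73.485  138.1531] alpha -90.19519432648181 q [ 1.1101  0.2947 -0.3759  2.1801 -0.8372  0.2031 -0.3345] F panel [ 0.7626 -0.3552 -0.092 ] w -0.00021990022599806453 0.0
shift [ 0.071  -0.0844  0.3127] turn [-0.0036  0.0037 -0.0022] world [ 0.4963 -0.4056  0.1311]
shift [ 0.0715 -0.0839  0.4087] turn [-0.0036  0.0037 -0.0022] world [ 0.5094 -0.41    0.1115]
```

Request:
servo_tool --commands '[[[0.07, -0.084, 0.1], [0, 0, 0]], [[0.07, -0.084, 0.2], [0, 0, 0]], [[0.07, -0.084, 0.3], [0, 0, 0]], [[0.07, -0.084, 0.36], [0, 0, 0]], [[0.07, -0.084, 0.405], [0, 0, 0]], [[0.07, -0.084, 0.405], [0, 0, 0]], [[0.07, -0.084, 0.405], [0, 0, 0]]]'

```text
clock: 2.3
tcp_pos: [0.5096, -0.4217, 0.1229]
orientation: [2.885, -0.477, 0.885]
contact_force: [0.3, 0.2, 0.1]
grip_width: -0.0004
gripper_force: 0.0
```

```bash
python3 go.py 17,-52,36,-90 10,-52,36,-90
```

```text
t 2.3 panel mm [ 39.763  -62.972   43.1186] alpha -90.2812791396692 q [ 0.7826  0.4632 -0.107   2.0897 -1.366   0.1698  0.1172] F panel [ 0.1916  0.2932 -0.0514] w -0.00035334362696680556 0.0
shift [-0.0908 -0.0432  0.0304] turn [-0.005   0.0108 -0.0031] world [ 0.4993 -0.4066  0.104 ]
shift [-0.1188 -0.0431  0.0308] turn [-0.005   0.0108 -0.0031] world [ 0.4938 -0.4048  0.1   ]
```

```bash
cat > kin.py <<'E'
import numpy as np, itertools, json
from scipy.optimize import least_squares
from scipy.spatial.transform import Rotation as R
D=[([1.0619,.477,.0224,1.5554,-.0115,1.1093,-.0831],[.2634,-.6215,.2503],[3.0787,.6253,0]),
([1.1101,.2947,-.3759,2.1801,-.8372,.2031,-.3345],[.4335,-.4071,.1852],[2.877,-.475,.9]),
([.7826,.4632,-.107,2.0897,-1.366,.1698,.1172],[.5096,-.4217,.1229],[2.885,-.477,.885])]
def fk(q,P,s):
    # P: o1,o7,h,L1,L2,L3,a(elbow),b(wrist),c(shoulder)
    o1,o7,h,L1,L2,L3,a,b,c=P
    A=R.from_euler('Z',s[0]*q[0]+o1); x=np.array([0,0,h])+A.apply([c,0,0])
    A=A*R.from_euler('YZ',[q[1],s[1]*q[2]]); x=x+A.apply([a,0,L1])
    A=A*R.from_euler('Y',q[3]); x=x+A.apply([-a,0,0])
    A=A*R.from_euler('Z',s[2]*q[4]); x=x+A.apply([0,0,L2])
    A=A*R.from_euler('Y',q[5]); x=x+A.apply([b,0,0])
    A=A*R.from_euler('Z',s[3]*q[6]+o7); x=x+A.apply([0,0,L3])
    return x,A
def res(P,s,full=False):
    e=[]
    for q,x,w in D:
        X,A=fk(q,P,s); e+=list((X-x)*3)+list((A.inv()*R.from_rotvec(w)).as_rotvec())
    return np.array(e)
if __name__=='__main__':
    out=[]
    for s in itertools.product([1,-1],repeat=4):
        for o1 in np.radians([-128,-6]):
          for o7 in (0,1.57,3.14,-1.57):
            f=least_squares(res,[o1,o7,.35,.4,.4,.3,0,0,0],args=(s,),x_scale=.1)
            out.append((f.cost,s,f.x))
    out.sort(key=lambda t:t[0]); np.set_printoptions(precision=4,suppress=True)
    for o in out[:4]: print(o, np.round(res(o[2],o[1]),4))
E
python3 kin.py
```

```text
(np.float64(0.0024724149906004424), (-1, -1, -1, -1), array([-0.081 ,  1.4991,  0.2153,  0.5601,  0.4538,  0.2653,  0.0098,
        0.0036,  0.0024])) [ 0.0222  0.0086 -0.0012 -0.     -0.     -0.0093  0.0006 -0.0022  0.0053
  0.0464  0.0013  0.0052 -0.0001  0.0047 -0.004   0.0449  0.0009  0.0042]
(np.float64(0.002472414990600681), (-1, -1, -1, -1), array([-0.081 ,  1.4991,  0.2153,  0.5601,  0.4538,  0.2653,  0.0098,
        0.0036,  0.0024])) [ 0.0222  0.0086 -0.0012 -0.     -0.     -0.0093  0.0006 -0.0022  0.0053
  0.0464  0.0013  0.0052 -0.0001  0.0047 -0.004   0.0449  0.0009  0.0042]
(np.float64(0.0024724149906008284), (-1, -1, -1, -1), array([-0.081 ,  1.4991,  0.2153,  0.5601,  0.4538,  0.2653,  0.0098,
        0.0036,  0.0024])) [ 0.0222  0.0086 -0.0012 -0.     -0.     -0.0093  0.0006 -0.0022  0.0053
  0.0464  0.0013  0.0052 -0.0001  0.0047 -0.004   0.0449  0.0009  0.0042]
(np.float64(0.002472414990601233), (-1, -1, -1, -1), array([-0.081 ,  1.4991,  0.2153,  0.5601,  0.4538,  0.2653,  0.0098,
        0.0036,  0.0024])) [ 0.0222  0.0086 -0.0012 -0.     -0.     -0.0093  0.0006 -0.0022  0.0053
  0.0464  0.0013  0.0052 -0.0001  0.0047 -0.004   0.0449  0.0009  0.0042]
```

```bash
cat >> kin.py <<'E'
S=(-1,-1,-1,-1)
def fk2(p,q): return fk(np.array(q)+np.r_[0,p[9:14],0],p[:9],S)
def fit():
    def g(p):
        e=[]
        for q,x,w in D:
            X,A=fk2(p,q); e+=list((X-x)*3)+list((A.inv()*R.from_rotvec(w)).as_rotvec())
        return np.r_[e,np.array(p[6:])*.02]
    f=least_squares(g,[-.081,1.5,.2153,.56,.4538,.2653,.0098,.0036,.0024]+[0]*5)
    return f.x,g(f.x)[:18]
LO=np.array([-2.96,-.34,-1.41,.24,-1.37,.17,-2.96]);HI=np.array([2.96,2.1,1.46,2.44,4.51,1.92,2.96])
pn=np.load('panel.npy');F=R.from_euler('ZY',[pn[3],-np.radians(35)])
def target(x,y,z,a): return pn[:3]+F.apply(np.array([x,y,z])*1e-3),F*R.from_euler('z',a+90,degrees=True)*R.from_euler('x',180,degrees=True)
def ik(p,T,q0,m=.03,w=.0):
    def g(q):
        X,A=fk2(p,q); return np.r_[(X-T[0])*3,(A.inv()*T[1]).as_rotvec(),w*(q-q0)]
    f=least_squares(g,np.clip(q0,LO+m+.01,HI-m-.01),bounds=(LO+m,HI-m)); return f.x,np.linalg.norm(g(f.x)[:6])
E
cat > t.py <<'E'
from kin import *
np.set_printoptions(precision=3,suppress=True)
p,e=fit();print(p,e);np.save('kin.npy',p)
rng=np.random.default_rng(1)
for nm,t in (('togg',(20,-52,36)),('knob',(-4,25,34)),('knobhi',(-4,25,90))):
    for a in (-90,0,90,180):
        T=target(*t,a);sol=[]
        for _ in range(25):
            q,er=ik(p,T,rng.uniform(LO,HI))
            if er<2e-3: sol.append(q)
        if sol:
            sol=np.array(sol);mar=np.minimum(sol-LO,HI-sol).min(1);k=np.argsort(-mar)
            print(nm,a,len(sol));print(sol[k[:4]],mar[k[:4]])
        else: print(nm,a,'none')
E
python3 t.py
```

```text
[-0.138  1.516  0.195  0.539  0.438  0.235  0.026  0.006  0.006  0.016
 -0.066 -0.01   0.03   0.014] [ 0.003 -0.001 -0.003 -0.019 -0.004 -0.011 -0.003 -0.006  0.011  0.015
 -0.003  0.01   0.003  0.011 -0.008  0.005 -0.008  0.001]
togg -90 8
[[ 1.375  0.724 -0.979  2.137  1.656  0.343 -2.73 ]
 [ 1.301  0.651 -0.851  2.138  1.66   0.238 -2.774]
 [ 1.269  0.626 -0.801  2.139  1.668  0.2   -2.795]
 [-0.236  1.002  1.43   2.132  4.425  1.19   0.191]] [0.173 0.068 0.03  0.03 ]
togg 0 9
[[ 1.362  0.708 -0.954  2.137  1.655  0.322 -1.167]
 [ 1.361  0.708 -0.953  2.137  1.655  0.321 -1.168]
 [ 1.359  0.705 -0.948  2.137  1.655  0.317 -1.169]
 [ 1.322  0.669 -0.886  2.138  1.657  0.266 -1.19 ]] [0.152 0.151 0.147 0.096]
togg 90 9
[[ 1.395  0.748 -1.016  2.136  1.657  0.377  0.422]
 [ 1.495  0.948 -1.254  2.134  1.687  0.634  0.492]
 [ 1.362  0.708 -0.954  2.137  1.655  0.322  0.403]
 [ 1.301  0.65  -0.85   2.138  1.66   0.238  0.367]] [0.207 0.156 0.152 0.068]
togg 180 11
[[ 1.438  0.814 -1.104  2.136  1.664  0.464  2.019]
 [ 1.434  0.806 -1.094  2.136  1.663  0.454  2.016]
 [ 1.346  0.691 -0.
[... 1389 characters left out ...]
1.814  0.254 -1.514]
 [ 1.289  0.498 -0.919  2.302  1.826  0.241 -1.529]
 [ 1.279  0.491 -0.904  2.302  1.836  0.231 -1.542]
 [ 0.471  0.32   0.149  2.305  4.382  0.225  2.111]] [0.084 0.071 0.061 0.055]
knobhi 90 11
[[ 1.32   0.523 -0.968  2.301  1.797  0.275  0.08 ]
 [ 1.309  0.514 -0.951  2.301  1.807  0.263  0.067]
 [ 1.275  0.488 -0.898  2.302  1.841  0.227  0.024]
 [ 0.469  0.32   0.152  2.305  4.383  0.226 -2.603]] [0.105 0.093 0.057 0.056]
knobhi 180 12
[[ 1.369  0.573 -1.05   2.3    1.762  0.341  1.704]
 [ 0.338  0.328  0.309  2.304  4.43   0.278 -1.092]
 [ 0.322  0.329  0.33   2.304  4.435  0.285 -1.098]
 [ 0.42   0.322  0.211  2.305  4.403  0.245 -1.057]] [0.14  0.08  0.075 0.075]
```

```bash
cat > sim.py <<'E'
from kin import *
np.set_printoptions(precision=3,suppress=True)
p=np.load('kin.npy')
def follow(q,T,n=25,mid=0.0):
    """local min-norm servo of the pose to T in n steps; mid pulls to mid-range"""
    X,A=fk2(p,q);d=(A.inv()*T[1]).as_rotvec()
    for i in range(1,n+1):
        Ti=(X+(T[0]-X)*i/n,A*R.from_rotvec(d*i/n));qp=q.copy()
        C=qp+mid*((LO+HI)/2-qp)
        def g(v):
            x,a=fk2(p,v);return np.r_[(x-Ti[0])*30,(a.inv()*Ti[1]).as_rotvec()*10,.05*(v-C)]
        q=least_squares(g,np.clip(qp,LO+1e-3,HI-1e-3),bounds=(LO,HI)).x
    x,a=fk2(p,q);return q,np.linalg.norm(x-T[0])*1e3,np.degrees(np.linalg.norm((a.inv()*T[1]).as_rotvec()))
E
python3 - <<'E'
from sim import *
for mid in (0,.02,.05):
    q,*e=follow(np.array(D[0][0]),(np.array(D[1][1]),R.from_rotvec(D[1][2])),mid=mid);print(mid,q,e,'real',D[1][0])
    q,*e=follow(np.array(D[1][0]),(np.array(D[2][1]),R.from_rotvec(D[2][2])),mid=mid);print(mid,q,e,'real',D[2][0])
E
```

```text
0 [ 1.092  0.3   -0.352  2.181 -0.886  0.219 -0.294] [np.float64(0.002544536285144775), np.float64(0.0009056299518873856)] real [1.1101, 0.2947, -0.3759, 2.1801, -0.8372, 0.2031, -0.3345]
0 [ 0.81   0.464 -0.134  2.077 -1.221  0.17  -0.02 ] [np.float64(0.0011552784758698444), np.float64(0.00035537782915020426)] real [0.7826, 0.4632, -0.107, 2.0897, -1.366, 0.1698, 0.1172]
0.02 [ 1.11   0.302 -0.375  2.18  -0.861  0.213 -0.317] [np.float64(0.003219222057350081), np.float64(0.001160016346623151)] real [1.1101, 0.2947, -0.3759, 2.1801, -0.8372, 0.2031, -0.3345]
0.02 [ 0.81   0.464 -0.134  2.077 -1.221  0.17  -0.021] [np.float64(0.003502524325501825), np.float64(0.0010990817481803764)] real [0.7826, 0.4632, -0.107, 2.0897, -1.366, 0.1698, 0.1172]
0.05 [ 1.135  0.307 -0.407  2.18  -0.822  0.205 -0.354] [np.float64(0.004139106695995515), np.float64(0.0015091331924814535)] real [1.1101, 0.2947, -0.3759, 2.1801, -0.8372, 0.2031, -0.3345]
0.05 [ 0.81   0.464 -0.135  2.077 -1.221  0.17  -0.021] [np.float64(0.007040866900374728), np.float64(0.00222121268179526)] real [0.7826, 0.4632, -0.107, 2.0897, -1.366, 0.1698, 0.1172]
```

```bash
cat > s2.py <<'E'
from sim import *
rng=np.random.default_rng(3)
q0=np.array(D[2][0])
up=(np.array([.44,-.45,.28]),R.from_rotvec(D[0][2]))   # tool vertical, clear
qu,*e=follow(q0,up);print('up',qu,e)
mar=lambda q:np.minimum(q-LO,HI-q).min()
best=[]
for k in range(60):
    qc=np.array([rng.uniform(.6,1.4),rng.uniform(.1,.8),rng.uniform(-1,0),rng.uniform(1.5,2.2),rng.uniform(.6,1.8),rng.uniform(.3,1.),rng.uniform(-1.5,1)])
    W=fk2(p,qc)
    if W[0][2]<.22 or not(.33<W[0][0]<.6) or not(-.6<W[0][1]<-.25): continue
    if np.degrees(np.arccos(-W[1].as_matrix()[2,2]))>60: continue
    qw,e1,e2=follow(qu,W,12)
    if e1>1 or qw[4]<.3: continue
    q2,e1,e2=follow(qw,target(-4,25,60,-36),12)
    if e1>1 or e2>.5: continue
    best.append((min(mar(qw),mar(q2)),qc,qw,q2,W))
best.sort(key=lambda t:-t[0])
for b in best[:4]:
    print(*b[:4],b[4][0],b[4][1].as_rotvec(),sep='\n ')
    q=b[3];q,*e=follow(q,target(-4,25,30,-36),4);print('  down',q,e)
    for a in(36,108,180): q,*e=follow(q,target(-4,25,30,a),6);print('  turn',q,e)
E
time python3 s2.py
```

```text
up [ 0.378  0.389  0.458  1.656 -0.197  1.11  -0.274] [np.float64(0.0003010521313269361), np.float64(7.091355104945135e-05)]
real	0m1.839s
user	0m2.247s
sys	0m0.084s
```

```bash
sed -i 's/range(60)/range(1500)/; s/<.22 or/<.2 or/; s/>60: continue/>75: continue/' s2.py; time timeout 500 python3 s2.py
```

```text
up [ 0.378  0.389  0.458  1.656 -0.197  1.11  -0.274] [np.float64(0.0003010521313269361), np.float64(7.091355104945135e-05)]
0.16087624183886362
 [ 0.844  0.162 -0.498  2.081  1.64   0.59   0.949]
 [0.082 0.144 0.369 2.083 1.608 0.429 0.921]
 [ 1.304  0.636 -0.997  2.279  1.877  0.376 -2.158]
 [ 0.514 -0.405  0.361]
 [-0.399  2.441 -1.337]
  down [ 1.268  0.718 -0.984  2.254  1.949  0.435 -2.195] [np.float64(0.000508611743889274), np.float64(0.00012285884811591752)]
  turn [ 1.054  0.556 -0.652  2.26   2.299  0.22  -1.373] [np.float64(0.0009433849936863819), np.float64(0.0003632634463887692)]
  turn [ 0.954  0.515 -0.513  2.264  2.603  0.17  -0.444] [np.float64(0.019181997435000802), np.float64(0.005729019915789536)]
  turn [ 0.954  0.515 -0.513  2.264  2.603  0.17   0.813] [np.float64(0.019259127252895962), np.float64(0.005751927173376147)]
0.16058128270038718
 [ 0.773  0.174 -0.195  2.113  1.601  0.795  0.012]
 [0.086 0.195 0.599 2.112 1.551 0.623 0.002]
 [ 1.294  0.625 -0.98   2.279  1.887  0.362 -2.172]
 [ 0.367 -0.512  0.348]
 [ 1.052  2.084 -1.267]
  down [ 1.259  0.708 -0.968 
[... 1293 characters left out ...]
015  0.203  0.441  1.95   1.323  0.63   0.379]
 [ 1.286  0.616 -0.966  2.28   1.895  0.351 -2.184]
 [ 0.524 -0.421  0.387]
 [ 0.666  2.233 -1.144]
  down [ 1.252  0.701 -0.957  2.254  1.964  0.412 -2.219] [np.float64(0.0005117915930069374), np.float64(0.0001252397446449089)]
  turn [ 1.037  0.548 -0.629  2.261  2.341  0.21  -1.419] [np.float64(0.0008322411965887358), np.float64(0.00032960816640917876)]
  turn [ 0.954  0.515 -0.513  2.264  2.603  0.17  -0.444] [np.float64(0.019185554941977323), np.float64(0.005730075006422419)]
  turn [ 0.954  0.515 -0.513  2.264  2.603  0.17   0.813] [np.float64(0.019259141186381824), np.float64(0.005751931413274408)]
real	1m1.066s
user	1m1.355s
sys	0m0.067s
```

```bash
cat > s3.py <<'E'
from sim import *
q=np.array(D[2][0])
up=(np.array([.44,-.45,.28]),R.from_rotvec(D[0][2]))
W=(np.array([.524,-.421,.387]),R.from_rotvec([.666,2.233,-1.144]))
print('W toolz',W[1].as_matrix()[:,2])
S=[('up',up),('W',W)]+[(t,target(*t)) for t in ((30,-52,100,90),(30,-52,36,90),(6,-52,36,90),(30,-52,36,90),(30,-52,80,90),(-4,25,80,-36),(-4,25,32,-36),(-4,25,25,-36),(-4,25,25,72),(-4,25,25,180),(-4,25,80,180),(-35,-52,80,90),(-35,-52,36,90),(-10,-52,36,90))]
for n,T in S:
    q,*e=follow(q,T,12);print(n,q,np.array(e))
E
python3 s3.py; python3 - <<'E'
from go import *
for P,w in (([.44,-.45,.28],[3.0787,.6253,0]),([.524,-.421,.387],[.666,2.233,-1.144])):
    o,X,Q=pose();print('shift',Q.inv().apply(np.array(P)-X)/.25,'turn',(Q.inv()*R.from_rotvec(w)).as_rotvec()/(np.pi/2))
E
```

```text
W toolz [ 0.237 -0.836 -0.495]
up [ 0.378  0.389  0.457  1.656 -0.197  1.11  -0.274] [0.001 0.   ]
W [-0.014  0.203  0.439  1.949  1.322  0.631  0.38 ] [0.001 0.   ]
(30, -52, 100, 90) [ 1.381  0.502 -0.887  2.154  1.065  0.181  0.913] [0.004 0.001]
(30, -52, 36, 90) [ 1.233  0.606 -0.76   2.117  1.564  0.174  0.434] [0.003 0.001]
(6, -52, 36, 90) [ 1.301  0.644 -0.829  2.169  1.789  0.222  0.243] [0.001 0.   ]
(30, -52, 36, 90) [ 1.242  0.612 -0.773  2.117  1.566  0.183  0.435] [0.002 0.   ]
(30, -52, 80, 90) [ 1.379  0.572 -0.922  2.145  1.319  0.228  0.682] [0.001 0.   ]
(-4, 25, 80, -36) [ 1.403  0.673 -1.14   2.292  1.769  0.453 -2.036] [0.004 0.001]
(-4, 25, 32, -36) [ 1.326  0.791 -1.091  2.254  1.897  0.529 -2.108] [0. 0.]
(-4, 25, 25, -36) [ 1.316  0.807 -1.084  2.247  1.912  0.538 -2.115] [0. 0.]
(-4, 25, 25, 72) [ 1.019  0.554 -0.608  2.257  2.382  0.21  -0.833] [0.001 0.   ]
(-4, 25, 25, 180) [ 0.928  0.519 -0.481  2.26   2.68   0.17   0.733] [0.017 0.005]
(-4, 25, 80, 180) [ 1.171  0.461 -0.761  2.299  2.03   0.17   1.391] [0.005 0.001]
(-35, -52, 80, 90) [ 1.543  0.702 -1.094  2.284  1.778  0.36   0.313] [0.002 0.001]
(-35, -52, 36, 90) [ 1.479  0.819 -1.068  2.249  1.904  0.445  0.237] [0. 0.]
(-10, -52, 36, 90) [ 1.443  0.786 -1.047  2.199  1.801  0.412  0.311] [0. 0.]
shift [ 0.1641  0.1903 -0.6496] turn [ 0.1317 -0.3633 -0.4499]
shift [ 0.6357 -0.0309 -0.8452] turn [0.1395 0.7848 1.824 ]
```

Request:
servo_tool --commands '[[[0, 0, -0.15], [0, 0, 0]], [[0, 0, -0.3], [0, 0, 0]], [[0.05, 0.05, -0.45], [0.03, -0.09, -0.11]], [[0.1, 0.12, -0.6], [0.06, -0.18, -0.22]], [[0.16, 0.19, -0.65], [0.09, -0.27, -0.33]], [[0.16, 0.19, -0.65], [0.13, -0.36, -0.45]], [[0.16, 0.19, -0.65], [0.13, -0.36, -0.45]], [[0.16, 0.19, -0.65], [0.13, -0.36, -0.45]]]'

```text
clock: 3.1
tcp_pos: [0.4384, -0.4504, 0.2811]
orientation: [3.086, 0.483, 0.128]
contact_force: [0.2, -0.0, 0.3]
grip_width: -0.0002
gripper_force: 0.0
```

```bash
cat > s4.py <<'E'
from go import *
show()
import sys
o,X,Q=pose()
for P,w in (([.524,-.421,.387],[.666,2.233,-1.144]),):
    print('shift',Q.inv().apply(np.array(P)-X)/.25,'turn',(Q.inv()*R.from_rotvec(w)).as_rotvec()/(np.pi/2))
from sim import *
q=np.array(o['joints'])
W=(np.array([.524,-.421,.387]),R.from_rotvec([.666,2.233,-1.144]))
for T in (W,target(30,-52,100,90),target(30,-52,36,90)):
    q,*e=follow(q,T,12);print(q,e)
E
python3 s4.py
```

```text
t 3.1 panel mm [  82.7998 -112.9026  206.1105] alpha -58.05161290782763 q [ 0.3885  0.363   0.4427  1.7073 -0.2429  1.0554 -0.344 ] F panel [0.3273 0.0336 0.1708] w -0.00015666375598709806 0.0
shift [ 0.3941  0.0043 -0.3939] turn [-0.2703 -0.7632 -1.305 ]
[-0.     0.202  0.422  1.949  1.326  0.635  0.378] [np.float64(0.0012562347273812648), np.float64(0.00042505601571373206)]
[ 1.381  0.502 -0.887  2.154  1.065  0.181  0.913] [np.float64(0.004247163260264088), np.float64(0.001152928547361766)]
[ 1.233  0.606 -0.76   2.117  1.564  0.174  0.434] [np.float64(0.0030244559598262702), np.float64(0.0009307936957610822)]
```

Request:
servo_tool --commands '[[[0.05, 0, -0.05], [-0.017, -0.048, -0.082]], [[0.1, 0, -0.1], [-0.034, -0.096, -0.164]], [[0.15, 0, -0.15], [-0.05, -0.144, -0.246]], [[0.2, 0, -0.2], [-0.068, -0.19, -0.328]], [[0.2, 0, -0.2], [-0.085, -0.24, -0.41]], [[0.2, 0, -0.2], [-0.1, -0.288, -0.49]], [[0.2, 0, -0.2], [-0.119, -0.336, -0.574]], [[0.2, 0, -0.2], [-0.135, -0.38, -0.65]], [[0.2, 0, -0.2], [-0.135, -0.38, -0.65]]]'

```text
clock: 4.0
tcp_pos: [0.4824, -0.432, 0.3322]
orientation: [2.136, 1.697, -0.655]
contact_force: [0.8, -0.3, -0.7]
grip_width: -0.0002
gripper_force: 0.0
```

```bash
python3 s4.py
```

```text
t 4.0 panel mm [141.4509 -81.4022 227.428 ] alpha 6.440882377323793 q [ 0.0595  0.3242  0.3935  1.7446  0.5183  1.0598 -0.0489] F panel [ 0.328  -0.0538 -1.122 ] w -0.0001850644213621585 0.0
shift [-0.0532  0.1463 -0.2311] turn [-0.1335 -0.3844 -0.6546]
[0.012 0.201 0.408 1.949 1.328 0.638 0.377] [np.float64(0.0006509732114798422), np.float64(0.00021425776536949497)]
[ 1.381  0.502 -0.887  2.154  1.065  0.181  0.913] [np.float64(0.004247207251101283), np.float64(0.001152940600020567)]
[ 1.233  0.606 -0.76   2.117  1.564  0.174  0.434] [np.float64(0.0030244562951467074), np.float64(0.0009307938200128427)]
```

Request:
servo_tool --commands '[[[-0.01, 0.02, -0.03], [-0.017, -0.048, -0.082]], [[-0.015, 0.04, -0.06], [-0.034, -0.096, -0.164]], [[-0.02, 0.06, -0.09], [-0.05, -0.144, -0.246]], [[-0.03, 0.08, -0.12], [-0.068, -0.19, -0.328]], [[-0.035, 0.1, -0.15], [-0.085, -0.24, -0.41]], [[-0.04, 0.12, -0.18], [-0.1, -0.288, -0.49]], [[-0.05, 0.14, -0.21], [-0.119, -0.336, -0.574]], [[-0.05, 0.146, -0.23], [-0.135, -0.384, -0.655]], [[-0.05, 0.146, -0.23], [-0.135, -0.384, -0.655]]]'

```text
clock: 4.9
tcp_pos: [0.5217, -0.424, 0.3874]
orientation: [0.675, 2.23, -1.144]
contact_force: [0.1, -0.7, -0.3]
grip_width: 0.0001
gripper_force: 0.0
```

```bash
python3 s4.py; python3 go.py 30,-52,100,90
```

```text
t 4.9 panel mm [201.4764 -61.2802 252.7476] alpha 86.7987632820153 q [-0.0931  0.1753  0.3588  2.0503  1.3428  0.8273  0.2852] F panel [ 0.0901 -0.5938 -0.4292] w 0.0001099136002976092 0.0
shift [-0.0036  0.013  -0.0072] turn [-0.0016 -0.0013 -0.0037]
[0.018 0.2   0.4   1.949 1.329 0.64  0.376] [np.float64(0.00022078188296380537), np.float64(5.81235876906913e-05)]
[ 1.381  0.502 -0.887  2.154  1.065  0.181  0.913] [np.float64(0.004247257481403706), np.float64(0.0011529544383018682)]
[ 1.233  0.606 -0.76   2.117  1.564  0.174  0.434] [np.float64(0.0030244565081144117), np.float64(0.0009307938948544627)]
t 4.9 panel mm [201.4764 -61.2802 252.7476] alpha 86.7987632820153 q [-0.0931  0.1753  0.3588  2.0503  1.3428  0.8273  0.2852] F panel [ 0.0901 -0.5938 -0.4292] w 0.0001099136002976092 0.0
shift [0.7451 0.4389 0.3119] turn [-0.5128  0.0806  0.0067] world [ 0.4746 -0.3983  0.1639]
```

Request:
servo_tool --commands '[[[0.1, 0.06, 0.04], [-0.08, 0.013, 0.001]], [[0.22, 0.13, 0.09], [-0.16, 0.026, 0.002]], [[0.34, 0.2, 0.14], [-0.25, 0.04, 0.003]], [[0.46, 0.27, 0.19], [-0.33, 0.053, 0.005]], [[0.58, 0.34, 0.24], [-0.42, 0.067, 0.006]], [[0.7, 0.41, 0.29], [-0.48, 0.08, 0.007]], [[0.745, 0.44, 0.31], [-0.513, 0.08, 0.007]], [[0.745, 0.44, 0.31], [-0.513, 0.08, 0.007]], [[0.745, 0.44, 0.31], [-0.513, 0.08, 0.007]]]'

```text
clock: 5.8
tcp_pos: [0.4773, -0.4024, 0.1677]
orientation: [0.45, 2.541, -0.318]
contact_force: [0.6, 0.1, -0.4]
grip_width: -0.0001
gripper_force: 0.0
```

```bash
python3 go.py 32,-52,70,90 32,-52,36,90
```

```text
t 5.8 panel mm [ 35.3696 -55.063  100.9212] alpha 91.37986132774952 q [ 1.0944  0.3692 -0.5727  2.1576  1.2338  0.1945  0.6635] F panel [ 0.1746  0.3177 -0.6681] w -6.76555035318161e-05 0.0
shift [0.0087 0.0304 0.1209] turn [-0.0932 -0.0223  0.0136] world [ 0.4924 -0.4043  0.1405]
shift [0.0038 0.0502 0.2554] turn [-0.0932 -0.0223  0.0136] world [ 0.5109 -0.4106  0.1126]
```

Request:
servo_tool --commands '[[[0.009, 0.03, 0.06], [-0.05, -0.012, 0.007]], [[0.009, 0.03, 0.12], [-0.093, -0.022, 0.014]], [[0.009, 0.03, 0.12], [-0.093, -0.022, 0.014]], [[0.004, 0.05, 0.19], [-0.093, -0.022, 0.014]], [[0.004, 0.05, 0.255], [-0.093, -0.022, 0.014]], [[0.004, 0.05, 0.255], [-0.093, -0.022, 0.014]], [[0.004, 0.05, 0.255], [-0.093, -0.022, 0.014]]]'

```text
clock: 6.5
tcp_pos: [0.5119, -0.4087, 0.1137]
orientation: [0.402, 2.505, -0.134]
contact_force: [0.4, 0.1, -0.3]
grip_width: 0.0
gripper_force: 0.0
```

```bash
python3 go.py 32,-52,36,90 18,-52,36,90 10,-52,36,90 7,-52,36,90
```

```text
t 6.5 panel mm [ 32.9    -49.8834  36.6948] alpha 90.44523661154383 q [ 1.3047  0.5998 -0.7934  2.0886  1.5116  0.1868  0.5307] F panel [ 0.1436  0.2056 -0.4221] w 2.391333371630566e-05 0.0
shift [ 0.0037 -0.0084  0.0028] turn [-0.0007 -0.0008  0.0049] world [ 0.5109 -0.4106  0.1126]
shift [ 0.0597 -0.008   0.0029] turn [-0.0007 -0.0008  0.0049] world [ 0.5    -0.4069  0.1046]
shift [ 0.0917 -0.0078  0.0029] turn [-0.0007 -0.0008  0.0049] world [ 0.4938 -0.4048  0.1   ]
shift [ 0.1037 -0.0077  0.0029] turn [-0.0007 -0.0008  0.0049] world [ 0.4915 -0.404   0.0983]
```

Request:
servo_tool --commands '[[[0.03, -0.008, 0.003], [0, 0, 0.005]], [[0.06, -0.008, 0.003], [0, 0, 0.005]], [[0.075, -0.008, 0.003], [0, 0, 0.005]], [[0.09, -0.008, 0.003], [0, 0, 0.005]], [[0.1, -0.008, 0.003], [0, 0, 0.005]], [[0.1, -0.008, 0.003], [0, 0, 0.005]]]'

```text
clock: 7.1
tcp_pos: [0.4909, -0.4044, 0.0977]
orientation: [0.412, 2.504, -0.13]
contact_force: [0.3, 0.1, 0.2]
grip_width: 0.0001
gripper_force: 0.0
```

```bash
python3 go.py; python3 - <<'E'
from h import *
im,d=snap('side','pics/s1.png');im2,d=snap('top','pics/t1.png')
a=cv2.resize(im[170:230,330:400],(400,340),interpolation=cv2.INTER_CUBIC);b=cv2.resize(im2[215:275,310:380],(400,340),interpolation=cv2.INTER_CUBIC)
cv2.imwrite('pics/c1.png',np.hstack([a,b])[:,:,::-1])
E
```

```text
t 7.1 panel mm [  6.3121 -52.5605  35.7561] alpha 89.98309304929106 q [ 1.3727  0.6352 -0.8482  2.1304  1.7268  0.2148  0.3494] F panel [0.2676 0.1985 0.0223] w 0.00013719908958639677 0.0
```

View pics/c1.png

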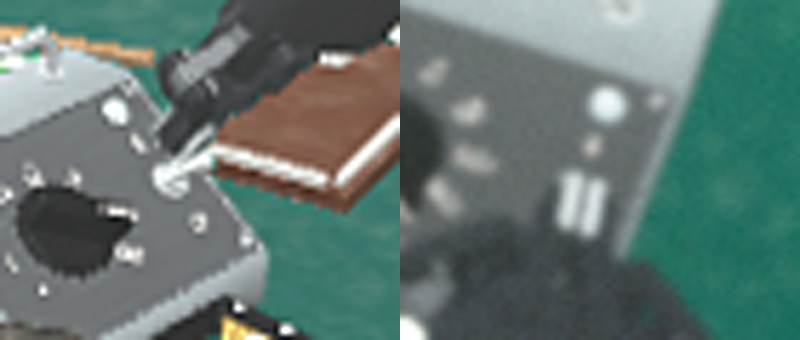

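The gripper hides part of the lever (side crop: base at 170,180, tip near 210,145). I'll back off and compare the view with the projected on and off positions.

Request:
servo_tool --commands '[[[-0.06, 0, 0], [0, 0, 0]], [[-0.09, 0, -0.05], [0, 0, 0]], [[-0.09, 0, -0.2], [0, 0, 0]], [[-0.09, 0, -0.2], [0, 0, 0]]]'

```text
clock: 7.6
tcp_pos: [0.482, -0.4011, 0.1536]
orientation: [0.41, 2.503, -0.131]
contact_force: [-0.1, -0.8, 0.6]
grip_width: -0.0
gripper_force: 0.0
```

```bash
python3 go.py -4,25,85,-36; python3 - <<'E'
from go import *
im,d=snap('side','pics/s2.png')
a=im[165:240,320:400].copy();a=cv2.resize(a,(640,600),interpolation=cv2.INTER_CUBIC)
for l,c in(((2,-52,28),(255,0,0)),((-10,-52,28),(0,0,255)),((-4,-52,8),(0,255,0))):
    u=(proj('side',p[:3]+F.apply(np.array(l)*1e-3))-[320,165]+.5)*8-.5
    print(l,u); cv2.circle(a,(int(u[0]),int(u[1])),22,c,1)
cv2.imwrite('pics/c2.png',a[:,:,::-1])
E
```

```text
t 7.6 panel mm [ 30.5775 -52.2603  86.9855] alpha 90.0380049824258 q [ 1.4639  0.5362 -0.9409  2.1228  1.1834  0.2166  0.8579] F panel [ 0.5234 -0.757   0.421 ] w -3.206133835512993e-05 0.0
shift [0.1381 0.3091 0.0078] turn [-0.0004  0.0003  1.4004] world [ 0.481  -0.3192  0.1321]
(2, -52, 28) [345.4341 233.2242]
(-10, -52, 28) [366.9638 261.3651]
(-4, -52, 8) [327.5238 278.5153]
```

View pics/c2.png

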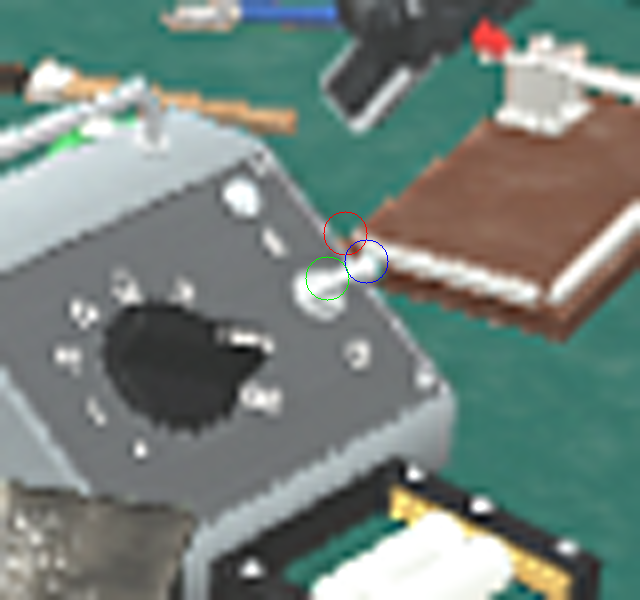

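The load is off: the ball sits in the blue predicted off circle at (366,261). On to the knob.

Request:
servo_tool --commands '[[[0.04, 0.08, 0.008], [0, 0, 0.09]], [[0.08, 0.16, 0.008], [0, 0, 0.18]], [[0.11, 0.24, 0.008], [0, 0, 0.27]], [[0.138, 0.309, 0.008], [0, 0, 0.36]], [[0.138, 0.309, 0.008], [0, 0, 0.45]], [[0.138, 0.309, 0.008], [0, 0, 0.54]], [[0.138, 0.309, 0.008], [0, 0, 0.63]], [[0.138, 0.309, 0.008], [0, 0, 0.72]], [[0.138, 0.309, 0.008], [0, 0, 0.8]], [[0.138, 0.309, 0.008], [0, 0, 0.8]]]' --claw 0.5

```text
clock: 8.65
tcp_pos: [0.4811, -0.3193, 0.13]
orientation: [1.778, 1.855, 0.344]
contact_force: [1.1, -0.2, -0.3]
grip_width: 0.0431
gripper_force: 0.0
```

```bash
python3 go.py -4,25,85,-36
```

```text
t 8.65 panel mm [-5.0812 24.9165 83.1783] alpha 21.07596072023387 q [ 1.5038  0.633  -1.1702  2.2512  1.7066  0.4183 -0.9302] F panel [ 0.7008  0.1186 -0.8759] w 0.04314939400030256 0.0
shift [-0.0012  0.0041 -0.0073] turn [-0.0012 -0.0003  0.6342] world [ 0.481  -0.3192  0.1321]
```

Request:
servo_tool --commands '[[[0, 0.004, 0], [0, 0, 0.09]], [[0, 0.004, 0], [0, 0, 0.18]], [[0, 0.004, 0], [0, 0, 0.27]], [[0, 0.004, 0], [0, 0, 0.36]], [[0, 0.004, 0], [0, 0, 0.45]], [[0, 0.004, 0], [0, 0, 0.54]], [[0, 0.004, 0], [0, 0, 0.634]], [[0, 0.004, 0], [0, 0, 0.634]], [[0, 0.004, 0.07], [0, 0, 0.634]], [[0, 0.004, 0.12], [0, 0, 0.634]], [[0, 0.004, 0.12], [0, 0, 0.634]]]'

```text
clock: 9.75
tcp_pos: [0.4983, -0.3246, 0.105]
orientation: [2.568, 0.832, 0.681]
contact_force: [-0.0, -0.8, -0.3]
grip_width: 0.0426
gripper_force: 0.0
```

```bash
python3 go.py -4,25,34,-36; python3 - <<'E'
from go import *
im,d=snap('side','pics/s3.png');cv2.imwrite('pics/c3.png',cv2.resize(im[165:240,310:400],(720,600),interpolation=cv2.INTER_CUBIC)[:,:,::-1])
E
```

```text
t 9.75 panel mm [-4.6657 25.4371 52.3367] alpha -35.44879210772237 q [ 1.526   0.8204 -1.2693  2.2226  1.7802  0.5955 -1.8966] F panel [ 0.0309 -0.753  -0.3357] w 0.04256286626647546 0.0
shift [0.0002 0.0034 0.0733] turn [-0.002   0.0003  0.0061] world [ 0.5087 -0.3285  0.0903]
```

View pics/c3.png

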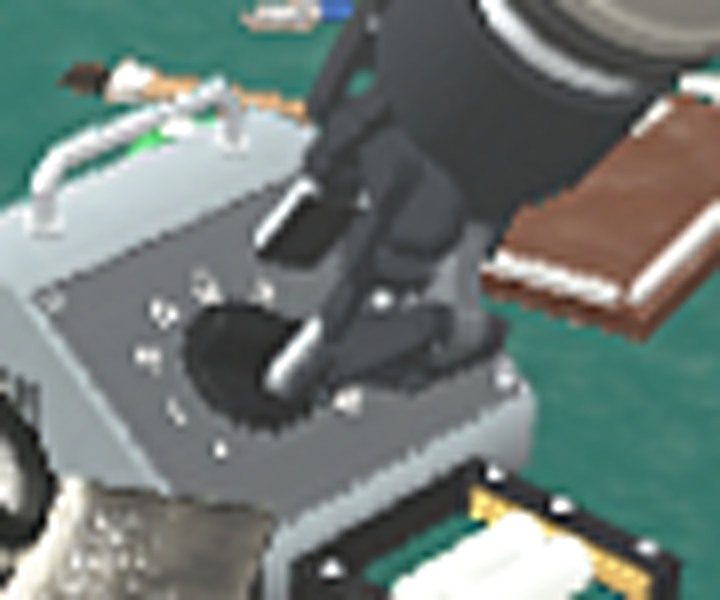

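The fingers straddle the bar (near finger at 300,355, far finger at 285,215). Descending and closing.

Request:
servo_tool --commands '[[[0, 0.003, 0.04], [0, 0, 0.006]], [[0, 0.003, 0.077], [0, 0, 0.006]], [[0, 0.003, 0.077], [0, 0, 0.006]]]'

```text
clock: 10.1
tcp_pos: [0.5092, -0.329, 0.09]
orientation: [2.574, 0.817, 0.685]
contact_force: [-0.6, 0.7, 1.0]
grip_width: 0.0428
gripper_force: 0.0
```

Request:
servo_tool --commands '[[[0, 0, 0], [0, 0, 0]], [[0, 0, 0], [0, 0, 0]], [[0, 0, 0], [0, 0, 0]], [[0, 0, 0], [0, 0, 0]], [[0, 0, 0], [0, 0, 0]], [[0, 0, 0], [0, 0, 0]]]' --claw 1 --squeeze 40

```text
clock: 10.7
tcp_pos: [0.5085, -0.3282, 0.0907]
orientation: [2.574, 0.818, 0.685]
contact_force: [-3.7, 3.2, 2.0]
grip_width: 0.0119
gripper_force: 43.4
```

```bash
python3 go.py -4,25,33,-36; python3 -c "
from go import *
print(r.get_obs()['contact_force'],r.get_obs()['moment'])"
```

```text
t 10.7 panel mm [-4.04   25.2344 34.434 ] alpha -36.12174078589958 q [ 1.4973  0.8622 -1.2484  2.2058  1.8262  0.6175 -1.9301] F panel [-2.5566  1.845   4.2708] w 0.011926521733122506 43.37170600891113
shift [-0.0007  0.0007  0.0057] turn [-0.0014  0.0002 -0.0014] world [ 0.5092 -0.3287  0.0895]
[-3.7153  3.2012  2.032 ] [0.6368 1.016  0.201 ]
```

Request:
servo_tool --commands '[[[0, 0, 0.01], [0, 0, 0]], [[0, 0, 0.02], [0, 0, 0]], [[0, 0, 0.03], [0, 0, 0]], [[0, 0, 0.036], [0, 0, 0]], [[0, 0, 0.036], [0, 0, 0]]]'

```text
clock: 11.2
tcp_pos: [0.5124, -0.3294, 0.0848]
orientation: [2.571, 0.819, 0.682]
contact_force: [-29.6, 6.8, 32.5]
grip_width: 0.012
gripper_force: 48.7
```

```bash
python3 go.py
```

```text
t 11.2 panel mm [-4.0472 25.4254 27.3066] alpha -35.98164539866574 q [ 1.4854  0.8791 -1.2412  2.2002  1.8471  0.6299 -1.9399] F panel [-6.1244 -3.0773 43.9932] w 0.012026523572112946 48.730289340019226
```

Request:
servo_tool --commands '[[[0, 0, -0.007], [0, 0, 0]], [[0, 0, -0.007], [0, 0, -0.03]], [[0, 0, -0.007], [0, 0, -0.07]], [[0, 0, -0.007], [0, 0, -0.12]], [[0, 0, -0.007], [0, 0, -0.18]], [[0, 0, -0.007], [0, 0, -0.24]], [[0, 0, -0.007], [0, 0, -0.3]], [[0, 0, -0.007], [0, 0, -0.35]], [[0, 0, -0.007], [0, 0, -0.4]], [[0, 0, -0.007], [0, 0, -0.4]]]'

```text
clock: 12.2
tcp_pos: [0.512, -0.3291, 0.0849]
orientation: [2.116, 1.522, 0.478]
contact_force: [-11.1, 5.4, 9.2]
grip_width: 0.0122
gripper_force: 44.8
```

```bash
python3 go.py; python3 -c "
from go import *
print(F.inv().apply(r.get_obs()['moment']))"
```

```text
t 12.2 panel mm [-4.3696 25.4881 27.6803] alpha 0.06883710957729779 q [ 1.4096  0.7705 -1.1089  2.2037  1.8755  0.5003 -1.405 ] F panel [-4.7925  1.5713 14.5585] w 0.012153855911438386 44.75166320800781
[ 0.2006  1.4179 -0.0455]
```

Request:
servo_tool --commands '[[[0, 0, 0.002], [0, 0, -0.05]], [[0, 0, 0.002], [0, 0, -0.11]], [[0, 0, 0.002], [0, 0, -0.17]], [[0, 0, 0.002], [0, 0, -0.23]], [[0, 0, 0.002], [0, 0, -0.29]], [[0, 0, 0.002], [0, 0, -0.35]], [[0, 0, 0.002], [0, 0, -0.41]], [[0, 0, 0.002], [0, 0, -0.47]], [[0, 0, 0.002], [0, 0, -0.53]], [[0, 0, 0.002], [0, 0, -0.59]], [[0, 0, 0.002], [0, 0, -0.65]], [[0, 0, 0.002], [0, 0, -0.71]], [[0, 0, 0.002], [0, 0, -0.76]], [[0, 0, 0.002], [0, 0, -0.8]], [[0, 0, 0.002], [0, 0, -0.8]]]'

```text
clock: 13.7
tcp_pos: [0.5115, -0.3292, 0.0845]
orientation: [0.796, 2.406, -0.004]
contact_force: [-16.6, 5.2, 16.9]
grip_width: 0.0116
gripper_force: 46.0
```

```bash
python3 go.py; python3 -c "
from go import *
print(F.inv().apply(r.get_obs()['moment']))"
```

```text
t 13.7 panel mm [-5.006  25.2377 27.5478] alpha 72.03506409288592 q [ 1.1746  0.5958 -0.7793  2.2166  2.0987  0.2789 -0.4922] F panel [-4.5631 -0.3933 23.8573] w 0.011622358190334733 46.012877225875854
[0.0757 1.7265 0.0159]
```

Request:
servo_tool --commands '[[[0, 0, 0], [0, 0, -0.05]], [[0, 0, 0], [0, 0, -0.1]], [[0, 0, 0], [0, 0, -0.16]], [[0, 0, 0], [0, 0, -0.22]], [[0, 0, 0], [0, 0, -0.28]], [[0, 0, 0], [0, 0, -0.34]], [[0, 0, 0], [0, 0, -0.4]], [[0, 0, 0], [0, 0, -0.46]], [[0, 0, 0], [0, 0, -0.52]], [[0, 0, 0], [0, 0, -0.57]], [[0, 0, 0], [0, 0, -0.6]], [[0, 0, 0], [0, 0, -0.6]]]'

```text
clock: 14.9
tcp_pos: [0.5112, -0.3297, 0.0844]
orientation: [-0.388, 2.548, -0.37]
contact_force: [-15.0, 4.9, 16.3]
grip_width: 0.0121
gripper_force: 45.8
```

```bash
python3 go.py
```

```text
t 14.9 panel mm [-5.0803 24.6982 27.5567] alpha 125.96576729954106 q [ 1.0125  0.5335 -0.5754  2.2259  2.4108  0.1961  0.0828] F panel [-3.5612 -0.1912 22.3881] w 0.012107981110839619 45.839332938194275
```

Request:
servo_tool --commands '[[[0, 0, 0], [0, 0, -0.05]], [[0, 0, 0], [0, 0, -0.1]], [[0, 0, 0], [0, 0, -0.16]], [[0, 0, 0], [0, 0, -0.22]], [[0, 0, 0], [0, 0, -0.28]], [[0, 0, 0], [0, 0, -0.34]], [[0, 0, 0], [0, 0, -0.4]], [[0, 0, 0], [0, 0, -0.46]], [[0, 0, 0], [0, 0, -0.52]], [[0, 0, 0], [0, 0, -0.57]], [[0, 0, 0], [0, 0, -0.6]], [[0, 0, 0], [0, 0, -0.6]]]'

```text
clock: 16.1
tcp_pos: [0.5114, -0.3302, 0.0847]
orientation: [-1.576, 2.197, -0.689]
contact_force: [-15.0, 4.1, 15.7]
grip_width: 0.0115
gripper_force: 45.7
```

```bash
python3 go.py
```

```text
t 16.1 panel mm [-4.6904 24.3273 27.5659] alpha 179.94494830405455 q [ 0.926   0.5109 -0.47    2.2306  2.6498  0.171   0.7616] F panel [-3.703  -0.9565 21.8022] w 0.011518352558764258 45.69536626338959
```

Request:
servo_tool --commands '[[[0, 0, -0.01], [0, 0, 0]], [[0, 0, -0.02], [0, 0, 0]], [[0, 0, -0.03], [0, 0, 0]], [[0, 0, -0.034], [0, 0, 0]], [[0, 0, -0.034], [0, 0, 0]]]'

```text
clock: 16.6
tcp_pos: [0.5076, -0.3289, 0.0905]
orientation: [-1.573, 2.199, -0.687]
contact_force: [-1.5, -1.0, -6.0]
grip_width: 0.0121
gripper_force: 42.1
```

Request:
servo_tool --commands '[[[0, 0, 0], [0, 0, 0]], [[0, 0, 0], [0, 0, 0]], [[0, 0, 0], [0, 0, 0]], [[0, 0, 0], [0, 0, 0]], [[0, 0, -0.04], [0, 0, 0]], [[0, 0, -0.1], [0, 0, 0]], [[0, 0, -0.18], [0, 0, 0]], [[0, 0, -0.24], [0, 0, 0]], [[0, 0, -0.24], [0, 0, 0]]]' --claw 0.5

```text
clock: 17.5
tcp_pos: [0.4755, -0.3183, 0.1419]
orientation: [-1.571, 2.198, -0.692]
contact_force: [0.1, -1.1, 0.4]
grip_width: 0.0427
gripper_force: 0.0
```

```bash
python3 go.py -38,-52,90,90; python3 - <<'E'
from go import *
im,d=snap('side','pics/s4.png');cv2.imwrite('pics/c4.png',cv2.resize(im[165:240,310:400],(720,600),interpolation=cv2.INTER_CUBIC)[:,:,::-1])
E
```

```text
t 17.5 panel mm [-2.8389 24.1315 96.1269] alpha 179.7987949649669 q [ 1.2688  0.4252 -0.8333  2.2689  1.777   0.1704  1.6638] F panel [ 0.624  -0.9831  0.0978] w 0.042715430963545485 0.0
shift [0.305  0.1396 0.0248] turn [-0.0006 -0.0005  0.9978] world [ 0.4272 -0.3823  0.1167]
```

View pics/c4.png

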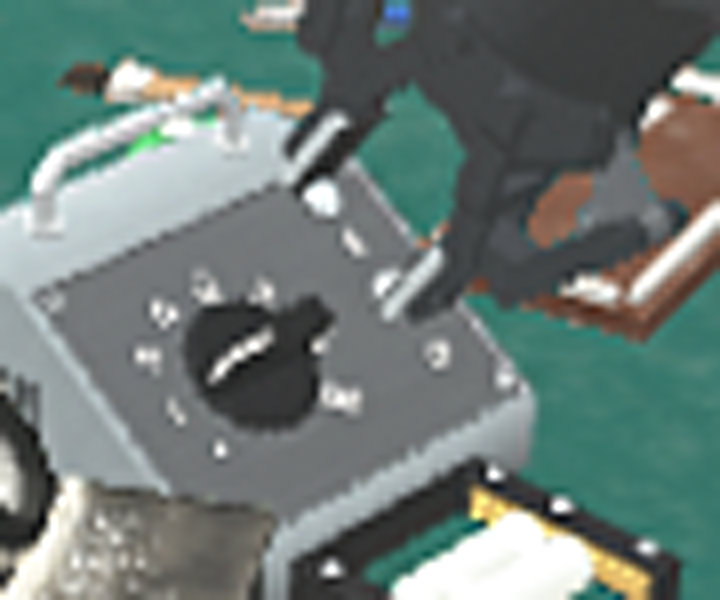

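Request:
servo_tool --commands '[[[0.06, 0.03, 0.02], [0, 0, 0.08]], [[0.12, 0.06, 0.025], [0, 0, 0.17]], [[0.18, 0.09, 0.025], [0, 0, 0.26]], [[0.24, 0.12, 0.025], [0, 0, 0.35]], [[0.305, 0.14, 0.025], [0, 0, 0.44]], [[0.305, 0.14, 0.025], [0, 0, 0.53]], [[0.305, 0.14, 0.025], [0, 0, 0.62]], [[0.305, 0.14, 0.025], [0, 0, 0.71]], [[0.305, 0.14, 0.025], [0, 0, 0.8]], [[0.305, 0.14, 0.025], [0, 0, 0.89]], [[0.305, 0.14, 0.025], [0, 0, 0.998]], [[0.305, 0.14, 0.025], [0, 0, 0.998]], [[0.305, 0.14, 0.025], [0, 0, 0.998]]]' --claw 1

```text
clock: 18.85
tcp_pos: [0.428, -0.3819, 0.1147]
orientation: [0.407, 2.504, -0.13]
contact_force: [0.7, -0.4, 0.4]
grip_width: 0.0
gripper_force: 0.0
```

```bash
python3 go.py -38,-52,36,90; python3 - <<'E'
from go import *
out=[]
for n,(c,rw) in (('side',(310,175)),('top',(270,215))):
    im,d=snap(n,'pics/%s5.png'%n)
    a=cv2.resize(im[rw:rw+60,c:c+66],(396*1,360),interpolation=cv2.INTER_CUBIC)
    b=a.copy()
    k=lambda l:(proj(n,p[:3]+F.apply(np.array(l)*1e-3))-[c,rw]+.5)*6-.5
    for ang,col in((90,(0,255,0)),(126,(255,0,0)),(54,(0,0,255))):
        t=np.radians(ang);A=k((-4,25,31));B=k((-4+23*np.cos(t),25+23*np.sin(t),31));cv2.line(b,tuple(A.astype(int)),tuple(B.astype(int)),col,1)
    out.append(np.hstack([a,b]))
cv2.imwrite('pics/c5.png',cv2.resize(np.vstack(out),(640,582))[:,:,::-1])
E
```

```text
t 18.85 panel mm [-38.6348 -51.3007  88.0665] alpha 90.18118915833526 q [ 1.6969  0.6996 -1.1787  2.2417  1.6661  0.3626  0.5073] F panel [ 0.8535 -0.1529 -0.119 ] w 2.9695708828582333e-05 0.0
shift [-0.0028 -0.003   0.2083] turn [ 0.0005 -0.0009  0.002 ] world [ 0.4566 -0.3922  0.0725]
```

View pics/c5.png

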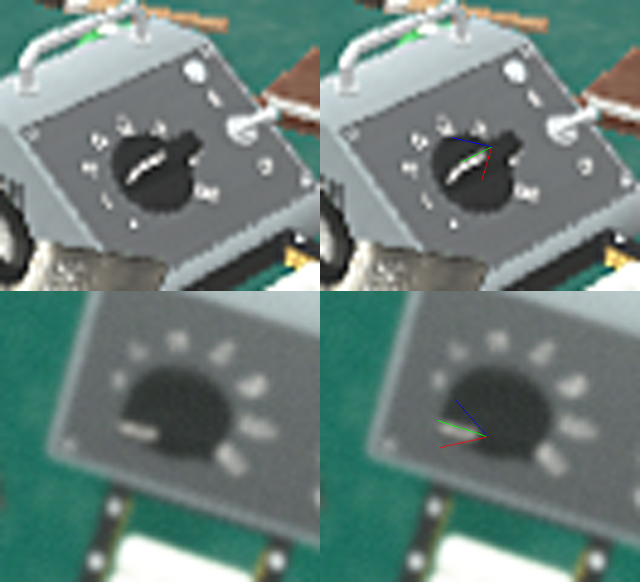

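The pointer runs parallel to the green 2-dot prediction in both views, and the toggle is still off. I've now used all 10 pictures. Next I push the toggle up.

Request:
servo_tool --commands '[[[-0.003, -0.003, 0.07], [0, 0, 0]], [[-0.003, -0.003, 0.14], [0, 0, 0]], [[-0.003, -0.003, 0.2], [0, 0, 0]], [[-0.003, -0.003, 0.208], [0, 0, 0]], [[-0.003, -0.003, 0.208], [0, 0, 0]]]'

```text
clock: 19.45
tcp_pos: [0.4564, -0.3919, 0.073]
orientation: [0.408, 2.504, -0.129]
contact_force: [-0.1, -0.5, 0.0]
grip_width: 0.0001
gripper_force: 0.0
```

```bash
python3 go.py -25,-52,36,90 -15,-52,36,90
```

```text
t 19.45 panel mm [-37.9802 -51.7194  36.6028] alpha 90.10586530273436 q [ 1.6202  0.8391 -1.1469  2.1982  1.8396  0.4553  0.3942] F panel [ 0.0311 -0.4776 -0.0046] w 0.00011168122716386022 0.0
shift [-0.0519 -0.0012  0.0023] turn [ 0.0007 -0.0011  0.0012] world [ 0.4667 -0.3956  0.0799]
shift [-0.0919 -0.0013  0.0023] turn [ 0.0007 -0.0011  0.0012] world [ 0.4744 -0.3983  0.0856]
```

Request:
servo_tool --commands '[[[-0.03, 0, 0.002], [0, 0, 0]], [[-0.05, 0, 0.002], [0, 0, 0]], [[-0.065, 0, 0.002], [0, 0, 0]], [[-0.08, 0, 0.002], [0, 0, 0]], [[-0.091, 0, 0.002], [0, 0, 0]], [[-0.091, 0, 0.002], [0, 0, 0]]]'

```text
clock: 20.05
tcp_pos: [0.4742, -0.3984, 0.0859]
orientation: [0.41, 2.504, -0.13]
contact_force: [-1.3, -0.5, -0.2]
grip_width: 0.0001
gripper_force: 0.4
```

```bash
python3 go.py
```

```text
t 20.05 panel mm [-14.9775 -52.1772  36.3086] alpha 90.04508608200646 q [ 1.587   0.8117 -1.1343  2.159   1.7545  0.4383  0.4496] F panel [-1.0279 -0.8779  0.4172] w 0.00014817453814742576 0.35462074913084507
```

Request:
servo_tool --commands '[[[0.05, 0, 0], [0, 0, 0]], [[0.1, 0, 0], [0, 0, 0]], [[0.1, 0, -0.15], [0, 0, 0]], [[0.1, 0, -0.3], [0, 0, 0]], [[0.1, 0, -0.45], [0, 0, 0]], [[0.1, 0, -0.6], [0, 0, 0]], [[0.1, 0, -0.6], [0, 0, 0]]]'

```text
clock: 20.75
tcp_pos: [0.3728, -0.3644, 0.1959]
orientation: [0.409, 2.503, -0.131]
contact_force: [-0.6, -0.2, -0.2]
grip_width: -0.0001
gripper_force: 0.0
```

```bash
python3 go.py; python3 - <<'E'
from go import *
im,d=snap('side','pics/side6.png');im2,d=snap('top','pics/top6.png')
on=cv2.imread('pics/side0.png')[:,:,::-1].astype(float);off=cv2.imread('pics/side5.png')[:,:,::-1].astype(float)
uv=proj('side',p[:3]+F.apply([-.004,-.052,.028])).astype(int);s=np.s_[uv[1]-6:uv[1]+7,uv[0]-5:uv[0]+6]
print('diff on',abs(im[s]-on[s]).mean(),'off',abs(im[s]-off[s]).mean(),'on-off',abs(on[s]-off[s]).mean())
ton=cv2.imread('pics/top0.png')[:,:,::-1].astype(float);uv=proj('top',p[:3]+F.apply([-.004,-.052,.028])).astype(int);s=np.s_[uv[1]-6:uv[1]+7,uv[0]-5:uv[0]+6]
print('top diff on',abs(im2[s]-ton[s]).mean())
k=proj('side',p[:3]+F.apply([-.004,.025,.02])).astype(int);s=np.s_[k[1]-10:k[1]+11,k[0]-10:k[0]+11]
print('knob vs before',abs(im[s]-off[s]).mean())
k=proj('side',[.4305,-.339,.01]).astype(int);s=np.s_[k[1]-12:k[1]+13,k[0]-14:k[0]+15];print('pack',abs(im[s]-on[s]).mean())
E
```

```text
t 20.75 panel mm [-39.4845 -52.4116 187.7395] alpha 90.09087223249698 q [ 2.0103  0.5    -1.405   2.2835  0.9681  0.2933  1.1489] F panel [-0.5807 -0.3549  0.1552] w -5.485925240966924e-05 0.0
diff on 1.3076923076923077 off 24.73892773892774 on-off 24.662004662004662
top diff on 1.8041958041958042
knob vs before 0.8813303099017384
pack 0.9117241379310345
```

```bash
python3 -c "
from bench import r
print(r.hand_in())"
```

```text
the job is handed in; nothing more can be done
None
```

I flipped the load off, turned the knob to 2 dots to match the two-cell pack, flipped the load on again, and handed the job in at about 21 s. Images confirmed the toggle, the pointer and the tested pack; the latch I inferred from the knob coming back out under grip, and I didn't check the other loose items afterwards.

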